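# Pin the end plate of a soil-sample extruder

## Task

One linch pin of the sample extruder stands proud of its tie bar. Push that pin fully home, then flip its sprung ring down over the free end of the bar until it has snapped shut round the pin's tip. Leave the other pin locked as it is, and the dish, tin, spatula and glass measure where they stand.

Things in the scene. Friction and masses are not known exactly. Their poses are not given: they have to be found in the camera images.
- extruder: Hand-crank sample extruder fixed to the bench: grey bed and headstock, brass tube in V-blocks, end plate (186 mm wide, top 115 mm above the bench) on two 25 mm steel tie bars 130 mm apart (y = +-65 mm), axes 85 mm up. Origin: on the bench midway between the two linch pins. x runs along the bars to their free ends, 20 mm beyond the pins; z up. Plate face at x = -22 mm. Nothing tall is near.
- proud_collar: Steel collar, 35 mm across, fixed round the tie bar (either bar) of the pin to be fitted, between end plate and pin (x = -21 to -7 mm). Its origin is on the bench straight under that pin's axis; axes as the extruder's.
- proud_head_top (a point): Middle of the flat top of the head of the pin to be fitted: a plain steel upright linch pin in a cross hole of the tie bar, shank 9.5 mm thick, head 13 mm along the bar, 17 mm across, 14 mm high. Home, the head rests on the bar, its top is 112 mm above the bench and the tip stands out below the bar. It starts 17 to 26 mm higher.
- proud_pin (a joint): How far that pin still stands out, in m: 0 = home (stop), at most 0.030. A stiff fit: about 9 N straight down on the head moves it, and it stays where it is left.
- proud_ring_far (a point): On that pin's ring, the wire's middle on the side farthest from its hinge. The ring is a round loop of 4 mm steel wire, 52 mm across (wire centres), hinged in the pin's head 7 mm below its top on a level axis across the bar (extruder's y); this point is 52 mm from the hinge. At the start the ring sticks out past the bar's free end, some 25 degrees above level.
- proud_ring (a joint): Angle of that ring, rad: 0 = shut, hanging down round the bar, the pin's tip inside the loop; 1.57 = level, out past the bar's free end (extruder's +x); 2.0 = open stop. Sprung over-centre: above about 1.05 it springs open, below it snaps shut and stays. Pressing its far side down takes about 4 N. While the pin stands proud the ring strikes the bar and cannot shut.
- fitted_head_top (a point): Middle of the top of the head of the other, equal linch pin, on the other tie bar: already home and its ring shut. To be left so.
- fitted_pin (a joint): How far the other pin stands out, in m: 0 = home, as at the start.
- fitted_ring (a joint): Angle of the other pin's ring in rad: 0 = shut, as at the start.
- dish: White porcelain dish, 110 mm across, 48 mm high, standing loose on the bench; origin at the centre of its underside. A bystander.
- tin: Aluminium moisture tin with lid, 63 mm across, 46 mm high, standing loose; origin at the centre of its underside. A bystander.
- spatula: Steel spatula with a wooden handle, 200 mm long, lying loose; origin under its middle. A bystander.
- measure: Slim glass measuring cylinder on a 64 mm foot, 185 mm tall, standing loose; origin at the centre of its foot. A bystander.

How it is judged:
By the outcome, as a careful person would: the job done as asked, in the order asked, and still so for the second after the job is handed in, with the robot touching nothing.
It also fails if it takes over 38 s, if anything falls off the work surface, if the arm or the gripper's body presses on something with over 40 N, if the wrist force passes 120 N, or if a joint passes its speed limit or range.

## Robot

A 6-joint arm with a two-finger parallel gripper is mounted at the origin on the work surface. World frame = base frame: x ahead of the robot, y to its left, z up, the work surface at z = 0. Lengths are in mm, angles in rad, forces in N, time in s.
With the tool pointing down it reaches from about 350 to 950 mm from the base axis. Payload 17.4 kg.
Tool frame: the origin (TCP) lies midway between the tips of the shut fingers; the grasp point (between the pads) lies 19 mm behind it (arm.grip_point_offset is the distance from the TCP to the grasp point, in mm); z points along the fingers, y is the line along which they close (so a half turn about z gives the same grasp; the last joint's range is limited). The gripper opens to 93 mm and grips with 3 to 60 N. Pads are 15 mm wide; open, the fingers measure 128 mm over their backs; the gripper's body (75 mm by 188 mm) begins 65 mm behind the grasp point.
Start: joints at [-1.188, 0.116, 1.442, -0, 1.584, -0.038], TCP at [275.723, -616.124, 218.646] pointing down, gripper open.
Joint ranges: [-2.83, 2.83], [-0.83, 2.19], [0.07, 2.5], [-1.14, 4.28], [0.01, 3], [-2.97, 2.97]. Speed limits (rad/s): [1.89, 1.89, 2.22, 3.14, 3.14, 3.14].

## Interface

Orientations are given as a rotation vector (axis times angle).
In Python, from rig import arm gives the robot as it stands. Calls block until the motion is done:
- arm.movep(position, orientation): joint-space move of the TCP to a pose.
- arm.servo_line(position, orientation=None, feed=150): straight line of the TCP; orientation=None keeps the orientation; feed is the mean speed in mm/s.
- arm.movej(angles): joint-space move.
- arm.gripper_to(opening, newtons=None): opening from 0.0 (shut) to 1.0 (fully open); newtons is the grip in N (None keeps the last); returns when the fingers have stopped.
- arm.wait(seconds).
- arm.ik(position, orientation): joint angles nearest the present ones, or None.
- arm.read_camera(name): name is "scene" or "top" or "wrist"; returns the picture (480x640x3 uint8, red, green, blue); there is no depth.
- arm.camera_params(name): a dict with "K" (3x3 intrinsics, pixels), "extrinsics" (4x4, takes a point from world to camera coordinates). Camera axes: x right, y down, z forward; pixel columns grow to the right and rows downward; lengths in mm; the calibration is good to about 2 mm. A picture is of the moment at which its call begins: read the wrist's pose just before it. camera_params takes no time and is no camera call; for the wrist camera it gives the pose at the moment of the call.
A pose or a line that the arm cannot do raises arm.MotionError and nothing moves.
- arm.job_done(): hands the job in; it is judged then, once.
Readings, each from a call of its own:
- arm.read_clock(): time.
- arm.read_joint_positions(): joint angles.
- arm.read_dq(): joint speeds.
- arm.read_effort(): joint torques, N m.
- arm.read_tool_pos(): TCP position.
- arm.read_tcp_rot(): TCP orientation.
- arm.read_force(): force on the tool from outside, world axes, zero at the start.
- arm.read_moment(): the same for the moment, N m.
- arm.read_opening(): opening from 0.0 (shut) to 1.0 (fully open).
- arm.read_grasp_force(): force on a finger pad.
Only numpy, scipy, OpenCV 4.12 (cv2) and the standard library are available. Lean on these libraries where they do the work, as an engineer would, in place of code of your own. Each camera call takes 0.05 s, during which the arm holds its last target. There are 200 camera calls.

## Working session

There is one attempt and no reset: what is moved stays moved. The work goes in short steps, each a Python script; the robot and the scene stay as the last script left them, time stands still between calls to the robot, and variables do not carry over. Pictures are saved under pics/ and viewed, at most 10 in all, crops included, and the job is handed in when it is done.

```bash
mkdir -p pics; python3 - <<'E'
from rig import arm
import cv2,numpy as np
for n in("scene","top"):
    im=arm.read_camera(n); cv2.imwrite(f"pics/{n}0.png",im[:,:,::-1])
    p=arm.camera_params(n); print(n,p["K"],np.round(p["extrinsics"],3))
print(arm.read_tcp_rot(),arm.read_clock())
E
```

```text
scene [[532.94358318   0.         319.20724046]
 [  0.         532.94358318 242.35027869]
 [  0.           0.           1.        ]] [[ 2.500000e-02  1.000000e+00 -1.600000e-02  8.075100e+01]
 [ 8.020000e-01 -3.000000e-02 -5.970000e-01 -3.579110e+02]
 [-5.970000e-01  3.000000e-03 -8.020000e-01  1.298456e+03]
 [ 0.000000e+00  0.000000e+00  0.000000e+00  1.000000e+00]]
top [[464.12883449   0.         320.1444649 ]
 [  0.         464.12883449 243.3187558 ]
 [  0.           0.           1.        ]] [[-3.00000e-02 -1.00000e+00  8.00000e-03 -1.16228e+02]
 [-9.91000e-01  2.90000e-02 -1.28000e-01  5.13291e+02]
 [ 1.27000e-01 -1.10000e-02 -9.92000e-01  8.46938e+02]
 [ 0.00000e+00  0.00000e+00  0.00000e+00  1.00000e+00]]
[-3.07129941e+00 -6.55972476e-01  2.45183381e-04] 0.1
```

View pics/scene0.png

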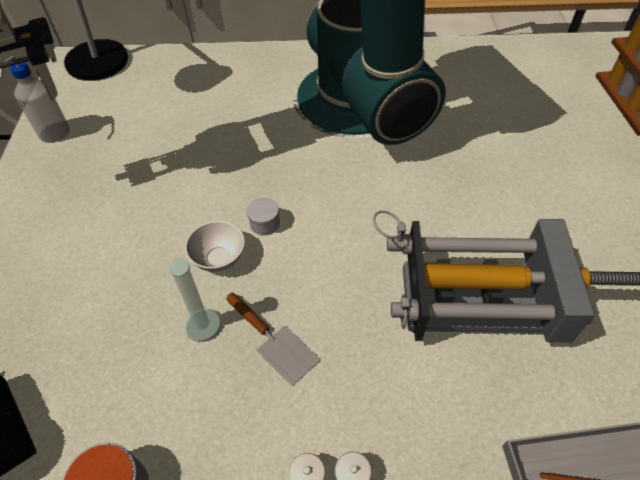

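View pics/top0.png

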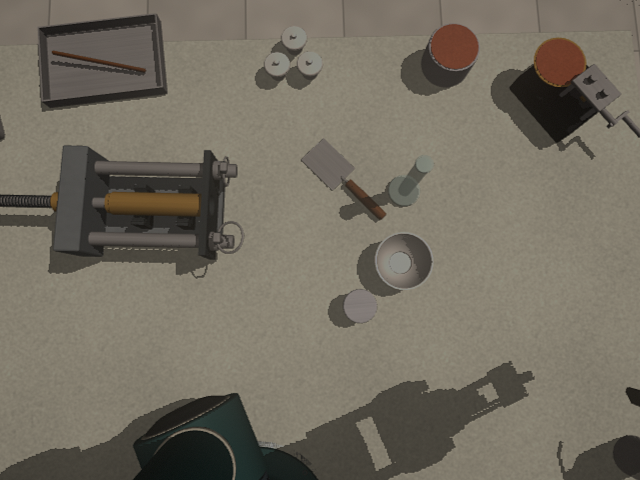

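The pin to fit is on the bar nearer the robot, with its ring open (top about (231,237), scene about (388,224)). The fitted pin is at top about (228,170). Extruder +x points roughly along world −y. I'll enlarge both views of the pins.

```bash
cat > h.py <<'E'
import numpy as np,cv2
from rig import arm
def ray(p,u,v):
    K,E=np.array(p["K"]),np.array(p["extrinsics"]); R,t=E[:3,:3],E[:3,3]
    return -R.T@t, R.T@np.linalg.solve(K,[u,v,1.])
def onz(p,u,v,z):
    o,d=ray(p,u,v); return o+d*(z-o[2])/d[2]
def tri(*rays):  # (o,d) list -> point, residual
    A=0;b=0
    for o,d in rays:
        d=d/np.linalg.norm(d);P=np.eye(3)-np.outer(d,d);A=A+P;b=b+P@o
    x=np.linalg.solve(A,b)
    return x,[np.linalg.norm(np.cross(x-o,d/np.linalg.norm(d))) for o,d in rays]
def proj(p,X):
    K,E=np.array(p["K"]),np.array(p["extrinsics"]); c=E[:3,:3]@X+E[:3,3]; q=K@c; return q[:2]/q[2]
E
python3 - <<'E'
from h import *
a=cv2.imread("pics/scene0.png")[200:335,365:445]; b=cv2.imread("pics/top0.png")[150:265,190:250]
a=cv2.resize(a,None,fx=4.4,fy=4.4,interpolation=cv2.INTER_CUBIC);b=cv2.resize(b,None,fx=5,fy=5,interpolation=cv2.INTER_CUBIC)
o=np.zeros((600,a.shape[1]+b.shape[1],3),np.uint8);o[:a.shape[0],:a.shape[1]]=a;o[:b.shape[0],a.shape[1]:]=b;cv2.imwrite("pics/c.png",o);print(a.shape)
p=arm.camera_params("top")
for q in[(105,240),(195,241),(105,169),(195,170)]:print(onz(p,*q,97.5))
for q in[(222,241),(229,170)]:print(onz(p,*q,115))
E
```

```text
(594, 352, 3)
[518.25925868 246.03479845  97.5       ]
[511.89209764  88.67911792  97.5       ]
[646.51408033 249.71240101  97.5       ]
[640.17675545  89.20579693  97.5       ]
[508.06551937  37.87413545 115.        ]
[633.26161505  25.2208811  115.        ]
```

View pics/c.png

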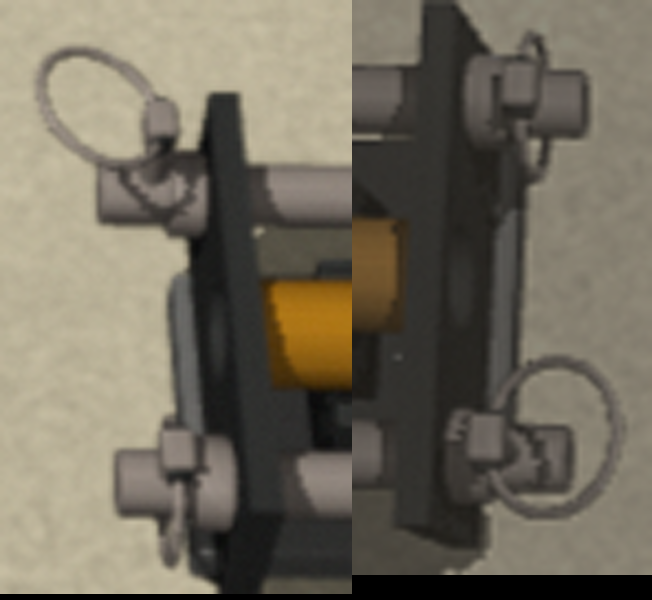

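The crops show the proud head's top at top about (217,236) and scene about (401.6,223). The ring's far side is at top about (243.5,236) and scene about (375,217). The fitted head is at top about (223,165) and scene about (405.7,298).

```bash
python3 - <<'E'
from h import *
s=arm.camera_params("scene");t=arm.camera_params("top")
for n,a,b in[("head",(401.6,223),(217,236)),("ring",(375,217),(243.5,236)),("fit",(405.7,298),(223.2,165.4))]:
    print(n,tri(ray(s,*a),ray(t,*b)))
w=arm.camera_params("wrist");E=np.array(w["extrinsics"]);R=E[:3,:3]
print(w["K"]);print("cam",-R.T@E[:3,3],"fwd",R[2],"right",R[0])
from scipy.spatial.transform import Rotation as Ro
print(Ro.from_rotvec(arm.read_tcp_rot()).as_matrix())
# candidate pose: tool down, closing line along world y (sign either)
for yaw in(np.pi/2,-np.pi/2,0,np.pi):
    r=(Ro.from_euler('z',yaw)*Ro.from_rotvec([np.pi,0,0])).as_rotvec()
    print(yaw,r,arm.ik([507,42,250],r))
E
```

```text
head (array([513.15515526,  42.69082547, 140.65806156]), [np.float64(1.668708165157602), np.float64(1.6687081651575768)])
ring (array([509.83159236,  -2.65046078, 154.22062188]), [np.float64(2.4556245486963566), np.float64(2.455624548696381)])
fit (array([641.55494073,  36.67052174, 116.19811392]), [np.float64(1.5446087177073873), np.float64(1.5446087177074106)])
[[338.95895621   0.         319.20920439]
 [  0.         338.95895621 245.44671098]
 [  0.           0.           1.        ]]
cam [ 338.33406198 -589.00510245  383.88390066] fwd [-0.22585465 -0.09893562 -0.96912405] right [ 0.40853435 -0.91274069 -0.00202948]
[[ 9.12746227e-01  4.08526855e-01 -3.66293942e-04]
 [ 4.08527015e-01 -9.12745716e-01  9.67467019e-04]
 [ 6.09030329e-05 -1.03269284e-03 -9.99999465e-01]]
1.5707963267948966 [2.22144147e+00 2.22144147e+00 1.36024059e-16] [ 3.25063399e-02 -2.56913481e-01  1.74496768e+00 -4.44089210e-16
  1.65353845e+00  3.25063399e-02]
-1.5707963267948966 [ 2.22144147e+00 -2.22144147e+00 -1.36024059e-16] None
0 [3.14159265 0.         0.        ] [ 3.25063399e-02 -2.56913481e-01  1.74496768e+00 -4.44089210e-16
  1.65353845e+00  1.60330267e+00]
3.141592653589793 [1.92367069e-16 3.14159265e+00 1.92367069e-16] [ 0.03250634 -0.25691348  1.74496768  0.          1.65353845 -1.53828999]
```

```bash
cat >> h.py <<'E'
from scipy.spatial.transform import Rotation as Ro
ROT=(Ro.from_euler('z',np.pi/2-0.04)*Ro.from_rotvec([np.pi,0,0])).as_rotvec()
E
python3 - <<'E'
from h import *
x,y,z=arm.read_tool_pos()
arm.servo_line([x,y,290],feed=250)
arm.gripper_to(0.0,20)
arm.movep([512,5,225],ROT)
print(arm.read_clock(),arm.read_tool_pos(),arm.read_force(),arm.read_opening())
p=arm.camera_params("wrist");np.savez("w1.npz",K=p["K"],extrinsics=p["extrinsics"])
cv2.imwrite("pics/w1.png",arm.read_camera("wrist")[:,:,::-1])
print(proj(p,np.array([513,42.7,137])),proj(p,np.array([510,-3,152])))
E
```

```text
4.3583 [512.14826838   4.39782155 225.05273558] [ 0.1038157  -0.10640768  0.42084452] 0.006933551657610012
[317.59441485 199.61018981] [316.03287983 264.17836527]
```

View pics/w1.png

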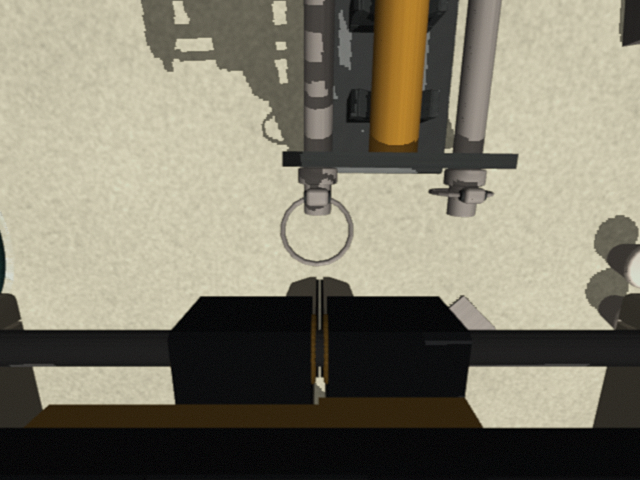

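The wrist view shows the head top at about (317.5,197.5), spanning rows 189–206 as expected for 13 mm. The ring's far wire is at about (317,263.5), and the fingertips are centred at u=320.

```bash
python3 - <<'E'
from h import *
p=dict(np.load("w1.npz"))
H=onz(p,317.5,197.5,136);print("head",H,"ring",onz(p,317,263.5,150.5),"fit",onz(p,472,196,112))
# pushing point: 1 mm plate-side of the head's middle
x,y=H[0],H[1]+1
arm.servo_line([x,y,225],ROT,feed=200)
arm.servo_line([x,y,150],feed=120)
log=[];z=150
while z>110.5:
    z-=2 if z>116 else 0.5
    arm.servo_line([x,y,z],feed=40)
    f=arm.read_force();log.append((z,round(float(arm.read_tool_pos()[2]),1),*np.round(f,1)))
    if f[2]>30 : break
for l in log[::2]+log[-1:]:print(*l)
print(arm.read_clock())
E
```

```text
head [512.98554759  44.16418783 136.        ] ring [510.70433057  -2.97165901 150.5       ] fit [639.11903228  37.62734617 112.        ]
148 148.4 0.5 -0.1 -0.3
144 143.8 -0.7 -0.5 -0.2
140 139.9 0.7 0.1 0.3
136 136.0 0.5 -0.6 -0.1
132 132.3 -2.2 0.5 4.7
128 128.2 -3.2 -0.2 4.8
124 124.2 -2.7 1.0 5.9
120 120.1 -2.3 -0.0 4.7
116 116.2 -2.2 0.6 4.6
115.0 115.3 -2.8 0.5 7.4
114.0 114.4 -2.9 0.2 7.4
113.0 113.3 -3.7 -0.1 7.5
112.0 112.4 -3.0 0.8 6.9
111.0 112.2 -7.7 -0.1 15.1
110.5 112.1 -9.3 -0.9 20.3
12.5333
```

The pin is home: the stop is at 112.1 mm with 20 N applied. Next is the ring, about 46 mm out along −y.

```bash
python3 - <<'E'
from h import *
x0,y0=513,44
arm.servo_line([x0,y0+1,160],feed=200)
r=46;x,y=x0-.04*r,y0-r
arm.servo_line([x,y,160],feed=200)
arm.servo_line([x,y,136],feed=120)
log=[];z=136
while z>60:
    z-=3
    arm.servo_line([x,y,z],feed=50)
    f=arm.read_force();log.append((z,round(float(arm.read_tool_pos()[2]),1),*np.round(f,1)))
    if abs(f[2])>25 : break
for l in log:print(*l)
print(arm.read_clock())
cv2.imwrite("pics/w2.png",arm.read_camera("scene")[190:340,350:460,::-1].repeat(4,0).repeat(4,1))
E
```

```text
133 133.3 -0.1 0.0 0.5
130 129.9 -0.7 0.1 0.3
127 127.2 0.3 -2.8 3.5
124 124.2 1.1 -2.2 4.0
121 121.0 1.7 -1.9 3.7
118 117.9 1.2 -1.5 2.5
115 114.8 1.0 -0.6 2.9
112 111.7 0.5 -0.3 2.1
109 108.7 0.3 -1.0 2.2
106 105.7 1.0 -1.6 2.6
103 102.8 -0.3 -1.3 1.5
100 99.8 0.6 0.6 1.3
97 96.8 0.4 0.5 1.3
94 93.7 0.5 0.0 0.0
91 90.7 -0.6 -0.8 0.4
88 87.7 0.4 -0.6 0.3
85 84.7 0.5 -0.0 0.5
82 81.7 0.5 0.4 0.1
79 78.7 -0.9 0.0 0.6
76 75.8 -1.1 -0.7 0.1
73 72.8 0.7 0.3 -0.3
70 69.8 -0.5 -0.5 -0.8
67 66.8 -0.5 0.2 -0.2
64 63.8 0.5 0.4 -0.0
61 60.8 0.8 0.8 0.2
58 57.8 -0.9 0.7 -0.7
20.1667
```

View pics/w2.png

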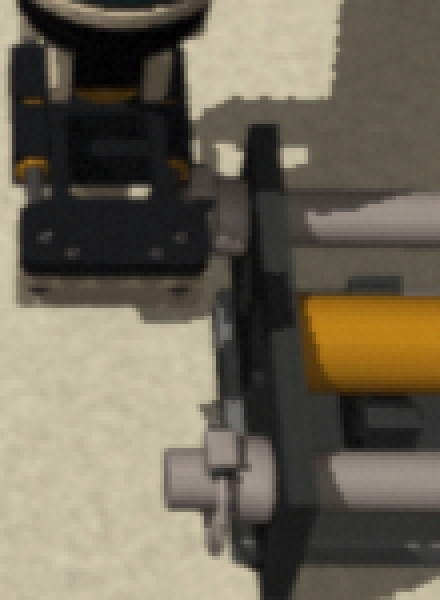

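The gripper hides the near pin in this view. I'll back straight up and look again.

```bash
python3 - <<'E'
from h import *
x,y,z=arm.read_tool_pos()
arm.servo_line([x,y,200],feed=220)
print(arm.read_force())
arm.servo_line([x,y-80,230],feed=250)
a=arm.read_camera("scene")[200:335,365:445,::-1]; b=arm.read_camera("wrist")[60:260,240:530,::-1]
a=cv2.resize(a,None,fx=4.4,fy=4.4);b=cv2.resize(b,None,fx=1.5,fy=1.5)
o=np.zeros((600,800,3),np.uint8);o[:a.shape[0],:a.shape[1]]=a;o[:b.shape[0],360:360+b.shape[1]]=b;cv2.imwrite("pics/c2.png",o)
print(arm.read_clock())
E
```

```text
[-0.21399842 -1.83738162 -0.85665873]
21.6
```

View pics/c2.png

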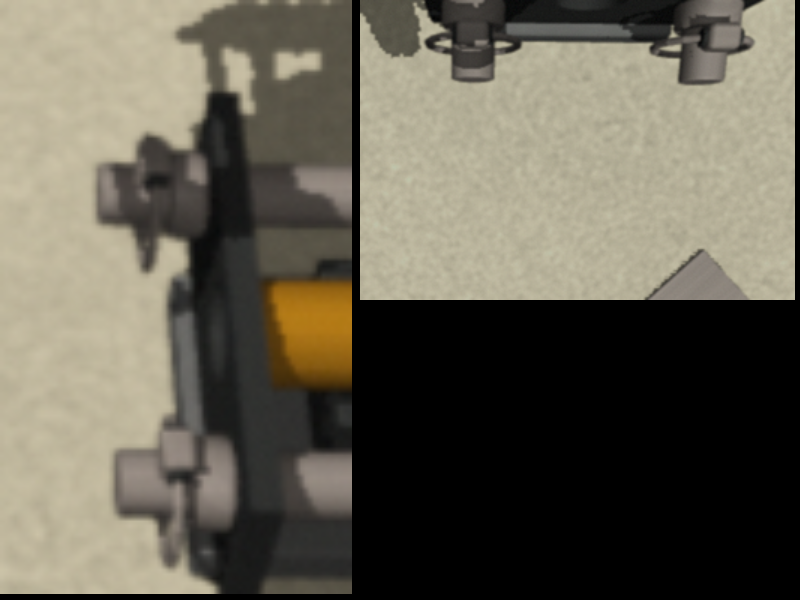

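Both rings now hang shut round their bars and look alike, and both heads sit on their bars. The arm is clear, so I'm handing in.

```bash
python3 -c "
from rig import arm
print(arm.job_done(),arm.read_clock())"
```

```text
the job is handed in; nothing more can be done
the job is handed in; nothing more can be done
```

The proud pin is pushed home to its stop and its ring has snapped shut round the bar; the other pin still looks locked, I did not go near the dish, tin, spatula or measure, and I handed the job in at about 22 s.

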